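# Put the tin away and bolt the store box shut

### The job

Stand the low tin upright on the floor of the open wooden store box, beside the jar that is already in there, then swing the top tray down over it under control (do not let it drop). The tray then floats on its springy seal: press it down by feel just until it bottoms, without crushing it down hard, and while it is down slide the bolt fully home under the keeper, so that the box stays shut by itself when you let go. Leave everything else where it stands.

Things in the scene. Friction and masses are not known exactly. Their poses are not given: they have to be found in the camera images.
- box: Rubberwood store box, fixed, open on top: 220 (x) by 180 (y) by 85 mm high. Origin: centre of its underside, z up; all 'box frame' numbers use it. Walls and floor 8 mm, so the compartment is 204 x 164 mm. A black rubber bulb seal stands 16 mm above the rim and yields when pressed. Steel links on the outsides of its x-end walls (up to 7 mm out) carry the top tray.
- box_in (a point): Centre of the compartment's floor, 8 mm above the underside of the box; axes as the box's. It is free from above while the tray is open: the open tray's near edge is then 94 mm from here toward the box's +y, its underside 113 mm above the worktop. Clear height once shut: 79 mm.
- blocks: Four wooden corner posts, 16 x 16 mm, in the compartment (box frame x +-94, y +-74 mm), 76 mm high; each carries a 10 mm rubber buffer, screw-set so that its top is 87.5 to 92 mm above the worktop (all four alike), on which the tray's underside bottoms. Same frame as the box.
- link (a joint): Swing of the tray, rad: 0 = shut, 2.37 = fully open over the box's +y side (start, at rest). The tray never tilts: each point of it runs on an arc of radius 100 mm in the box's y-z plane. At q it is away from its place at q 0 by 0.1*(cos(0.244)-cos(0.244+q)) m along +y and 0.1*(sin(0.244+q)-sin(0.244)) m up. Below q 1.33 it falls shut if let go.
- tray: Cantilever tray 220 x 180 mm, walls 40 mm; 0.5 kg with links. Origin: centre of its underside, box frame 0, 0, 87 mm at q 0. Let go when down, it floats on the seal at q 0.09 to 0.105. Buffers stop it 0.5 to 5 mm above q 0, a hidden amount each time: feel for it. Pressing takes 4 to 11 N, rising 1.2 N per mm, then meets the hard stop; let go, it springs up unless bolted (q 0.02 to 0.08).
- tray_grip (a point): On the tray's grip, a wooden board 12 mm thick (box's y), 110 mm long (box's x), its top 28 mm above the tray's rim: this point is mid length, mid thickness, 12 mm below the top. Axes as the box's. 45 mm free on both sides. Box frame: 0, 30, 145 mm at q 0; 0, 214, 171 mm with the tray open.
- bolt_grip (a point): Top centre of the bolt's thumb grip, a black block 12 mm (box's x) by 18 mm (y) by 26 mm tall over a steel track on the tray; the track's top, 22 mm wide, is 27.5 mm below this point. The bolt is a bar 12 mm wide, 8 mm thick, its top 30 mm below and its nose 40 mm to -y of this point. Axes as the box's. At q 0, box frame: x 0, y -44 (withdrawn) to -70 mm (home), z 167 mm.
- bolt (a joint): Travel of the bolt, m, toward the box's -y: 0 = withdrawn, 0.026 = home on its end stop. Starts at 0 to 0.005, has about 1.5 N of friction, stays where left. The nose meets the keeper's bar at 0.011; unless the tray is held down to within 1.8 mm of its stop it butts there and goes no farther.
- keeper_bar (a point): Near lower edge of the keeper's bar, box frame 0, -95, 139 mm (nominal point on the box). Keeper: steel staple on the outside of the -y wall, under whose bar the bolt goes; bar 30 mm (x) by 11 by 6 mm over a window 22 mm wide and 20 mm high. It is set to suit the buffers: really 0.3 to 4.8 mm above this point, always 1.8 mm above the bolt's top when the tray is on its stop.
- tin: The low round tin, the one to put away: closed, bare metal, 58 mm diameter, 50 mm high. Origin: centre of its underside; z up. 0.16 kg or so.
- jar: Small glass jar with metal lid standing in the box's compartment toward its +x end: 46 mm diameter, 60 mm high. Origin: centre of its underside. To be left.
- tall_tin: The other round tin on the worktop, to be left: 72 mm diameter, 100 mm high. Origin: centre of its underside. The two tins may have changed places.
- bowl: Purple ceramic bowl, 150 mm across, 65 mm high, to be left. Origin: centre of its underside.
- tub: Clear plastic tub, 90 x 120 x 60 mm, to be left. Origin: centre of its underside.
- mug: White mug, 80 mm diameter, 92 mm high, to be left. Origin: centre of its underside.
- teaspoon: Steel teaspoon, 133 mm long, lying flat, to be left. Origin: middle of its length, on the worktop.
Not all that is in view belongs to the job. What is shaped like the tin but green or orange is not meant.

How it is judged:
By the outcome, as a careful person would: the job done as asked, in the order asked, and still so for the second after the job is handed in, with the robot touching nothing.
It also fails if it takes over 59 s, if anything falls off the work surface, if the arm or the gripper's body presses on something with over 40 N, if the wrist force passes 120 N, or if a joint passes its speed limit or range.

### The arm

A 7-joint arm with a two-finger parallel gripper is mounted at the origin on the work surface. World frame = base frame: x ahead of the robot, y to its left, z up, the work surface at z = 0. Lengths are in mm, angles in rad, forces in N, time in s.
With the tool pointing down it reaches from about 425 to 950 mm from the base axis. Payload 4.7 kg.
Tool frame: the origin (TCP) lies between the finger pads; the fingertips stand 25 mm ahead of it and the grasp point (between the pads) lies 6 mm ahead of it; z points along the fingers, y is the direction in which the jaws open and shut (so a half turn about z gives the same grasp; the last joint's range is limited). The gripper opens to 85 mm and grips with 20 to 120 N. Pads are 22 mm wide; open, the fingers measure 114 mm over their backs; the gripper's body (76 mm by 85 mm) begins 54 mm behind the grasp point. The pads swing forward as they close: fully open they stand 13 mm farther back than shut.
Start: joints at [-1.143, 0.469, -0.049, 1.532, 0.024, 1.141, -0.082], TCP at [297.692, 605.826, 256.335] pointing down, gripper open.
Joint ranges: [-2.59, 2.59], [-0.33, 1.99], [-1.39, 1.29], [0.1, 2.45], [-1.04, 4.18], [0.21, 1.99], [-2.66, 2.66]. Speed limits (rad/s): [2.57, 2.57, 3.14, 3.14, 3.14, 3.14, 3.14].

### API

Orientations are given as a unit quaternion [x, y, z, w].
In Python, from cell import arm gives the robot as it stands. The module is installed in compiled form; this text tells all that it offers. Calls block until the motion is done:
- arm.move_to(position, orientation): joint-space move of the TCP to a pose.
- arm.move_l(position, frame=None, max_speed=150, stop_force=None): straight line of the TCP; frame=None keeps the orientation; max_speed is the mean speed in mm/s. With stop_force (N) it stops when the force on the tool has changed by that much, and returns True; else False.
- arm.movej(angles): joint-space move.
- arm.gripper_open() and arm.close_gripper(): open the fingers fully, or close them until they stop; the grip force is fixed at half the most.
- arm.pause(seconds).
- arm.inverse_kinematics(position, orientation): joint angles nearest the present ones, or None.
- arm.read_camera(name): name is "scene" or "side" or "wrist"; returns a dict with "img" (480x640x3 uint8, red, green, blue), "fx", "fy", "cx", "cy" (pixels), "origin" and "rotation" of the camera in the world. Camera axes: x right, y down, z forward; pixel columns grow to the right and rows downward; lengths in mm; the calibration is good to about 2 mm. A picture is of the moment at which its call begins. There is no depth.
A pose or a line that the arm cannot do raises arm.IKError and nothing moves.
- arm.close_job(): hands the job in, once; it reports no verdict.
Readings, each from a call of its own:
- arm.current_clock(): time.
- arm.current_joint_pos(): joint angles.
- arm.current_joint_vel(): joint speeds.
- arm.current_joint_torque(): joint torques, N m.
- arm.current_eef_pos(): TCP position.
- arm.current_orientation(): TCP orientation.
- arm.current_force(): force on the tool from outside, world axes, zero at the start.
- arm.current_torque(): the same for the moment, N m.
- arm.current_width(): finger opening in mm.
Only numpy, scipy, OpenCV 4.12 (cv2) and the standard library are available. Lean on these libraries where they do the work, as an engineer would, in place of code of your own. Each camera call takes 0.05 s, during which the arm holds its last target. There are 200 camera calls.

## Working session

There is one attempt and no reset: what is moved stays moved. The work goes in short steps, each a Python script; the robot and the scene stay as the last script left them, time stands still between calls to the robot, and variables do not carry over. Pictures are saved under pics/ and viewed, about 8 in all and at most 12, crops included, and the job is handed in when it is done.

```bash
mkdir -p pics; cat > h.py <<'E'
import numpy as np, cv2
from cell import arm
def shot(n,f):
    c=arm.read_camera(n); cv2.imwrite('pics/'+f,c['img'][:,:,::-1]); np.save('pics/'+f+'.npy',c,allow_pickle=True); return c
def load(f): return np.load('pics/'+f+'.npy',allow_pickle=True).item()
def ray(c,u,v):
    d=np.array(c['rotation'])@np.array([(u-c['cx'])/c['fx'],(v-c['cy'])/c['fy'],1]); return np.array(c['origin']),d/np.linalg.norm(d)
def onz(c,u,v,z):
    o,d=ray(c,u,v); return o+d*(z-o[2])/d[2]
def proj(c,p):
    q=np.array(c['rotation']).T@(np.array(p)-np.array(c['origin'])); return q[0]/q[2]*c['fx']+c['cx'],q[1]/q[2]*c['fy']+c['cy']
E
python3 - <<'E'
from h import *
for n in('scene','side'):
    c=shot(n,n+'1.png'); print(n,c['fx'],c['cx'],c['cy'],c['origin'],np.round(c['rotation'],3).tolist())
print(arm.current_clock(),arm.current_orientation(),arm.current_width())
E
```

```text
scene 474.72542365190543 322.2509386695633 233.1035689647755 [1150.32785015   -8.66301631  752.19496018] [0.587, 0.715, -0.288, -0.248]
side 494.27374487271163 327.2040848988946 236.96485938225584 [499.88193831 515.33718706 677.01859277] [-0.049, 0.906, -0.42, 0.014]
0.1 [ 2.26394088e-01  9.74035410e-01 -8.44140582e-04 -1.58398814e-04] 85.1013979166574
```

View pics/scene1.png

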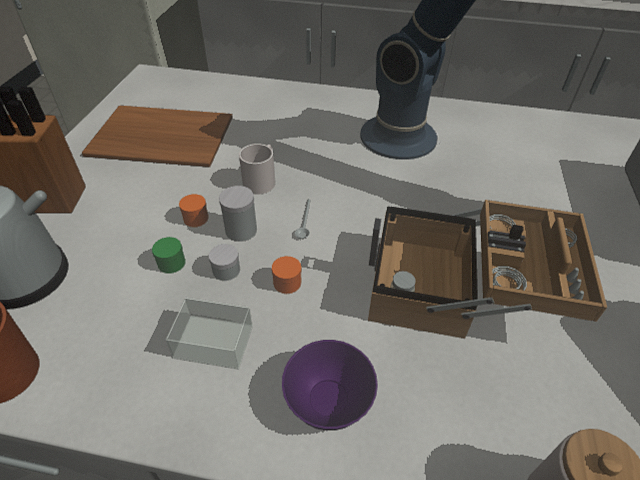

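View pics/side1.png

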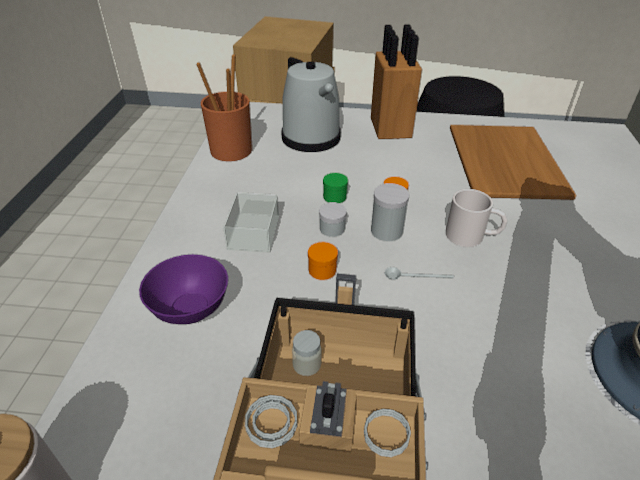

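```bash
sed -i "s/^from cell import arm/from cell import arm\nfrom scipy.spatial.transform import Rotation as R\ndef RM(c): return R.from_quat(c['rotation']).as_matrix()/; s/np.array(c\['rotation'\])/RM(c)/" h.py
python3 - <<'E'
from h import *
a=load('scene1.png');b=load('side1.png')
def tri(p,q):
    o1,d1=ray(a,*p);o2,d2=ray(b,*q)
    s=np.linalg.lstsq(np.c_[d1,-d2],o2-o1,rcond=None)[0];x,y=o1+s[0]*d1,o2+s[1]*d2
    return np.round((x+y)/2,1),np.round(np.linalg.norm(x-y),1)
print('tin',onz(a,224,254,50),onz(b,332,211,50),tri((224,254),(332,211)))
print('tall',onz(a,238,200,100),onz(b,390,194,100))
print('jar',tri((403,280),(307,340)))
S={'mx':((387,208),(412,314)),'px my':((374,291),(276,302))}
for n,(p,q) in S.items(): print(n,onz(a,*p,101),onz(b,*q,101))
print([onz(a,*p,101) for p in((387,208),(476,220),(472,301),(374,292))])
A=cv2.resize(a['img'][190:340,360:620],(800,461),interpolation=2)
B=cv2.resize(b['img'][260:480,200:450],(660,580),interpolation=2)
cv2.imwrite('pics/cA.png',A[:,:,::-1]);cv2.imwrite('pics/cB.png',B[:,:,::-1])
E
```

```text
tin [ 564.4802339  -307.90746708   50.        ] [ 563.35706101 -305.67071641   50.        ] (array([ 563.4, -308.4,   48.3]), np.float64(0.6))
tall [ 457.34930258 -308.11195482  100.        ] [ 447.38119005 -310.754998    100.        ]
jar (array([569.9,  44.1,  64.4]), np.float64(1.9))
mx [418.97984941  -3.77326288 101.        ] [412.50248034   4.32221889 101.        ]
px my [636.28865314  -5.60150778 101.        ] [622.83538501   4.09636027 101.        ]
[array([418.97984941,  -3.77326288, 101.        ]), array([417.58073877, 174.18885133, 101.        ]), array([623.81306148, 160.46034877, 101.        ]), array([638.44229385,  -5.35534113, 101.        ])]
```

View pics/cA.png

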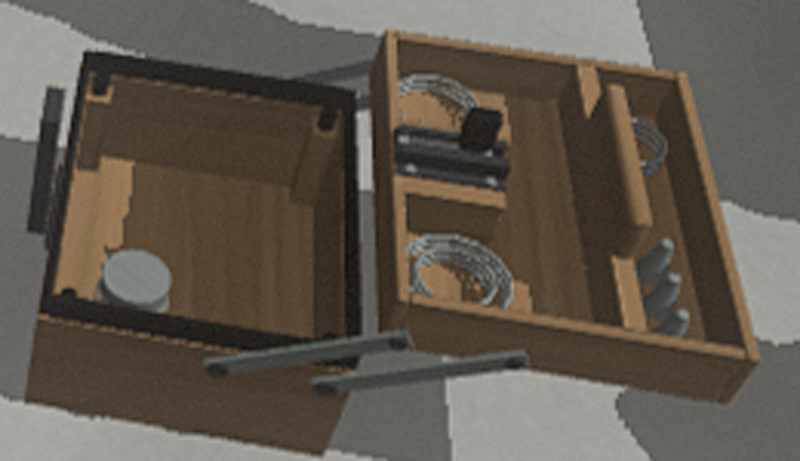

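View pics/cB.png

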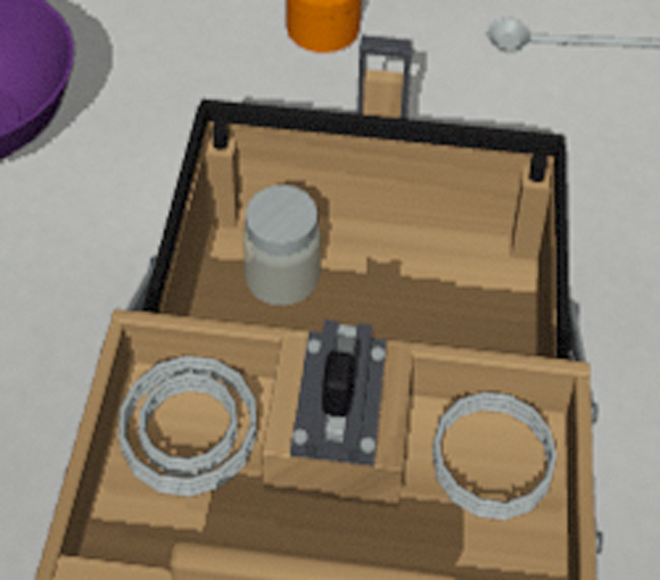

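```bash
python3 - <<'E'
from h import *
print(arm.inverse_kinematics([500,90,420],[0,1,0,0]),arm.inverse_kinematics([560,-305,350],[0,1,0,0]))
arm.move_to([500,110,420],[0,1,0,0]); w=shot('wrist','w1.png'); print(w['origin'],proj(w,[528,85,101]))
arm.move_to([540,-305,300],[0,1,0,0]); w=shot('wrist','w2.png'); print(w['origin'],proj(w,[563,-307,50]),arm.current_clock())
E
```

```text
[-0.4781179   0.07928405  0.23604822  1.68650462 -0.0188728   1.37802722
  1.33162827] [-0.18838567  0.44817914  0.91021171  1.54076144 -0.36008423  1.32977489
  2.3313034 ]
[424.60362661 110.60502892 536.94475349] (np.float64(298.32228494158574), np.float64(215.35407687903415))
[ 465.57714336 -304.10762181  417.37521674] (np.float64(318.4176229801193), np.float64(225.70982457128142)) 3.8167
```

View pics/w1.png

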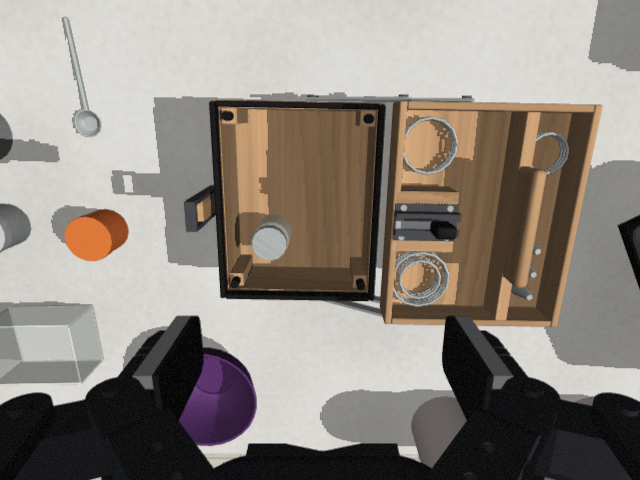

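View pics/w2.png

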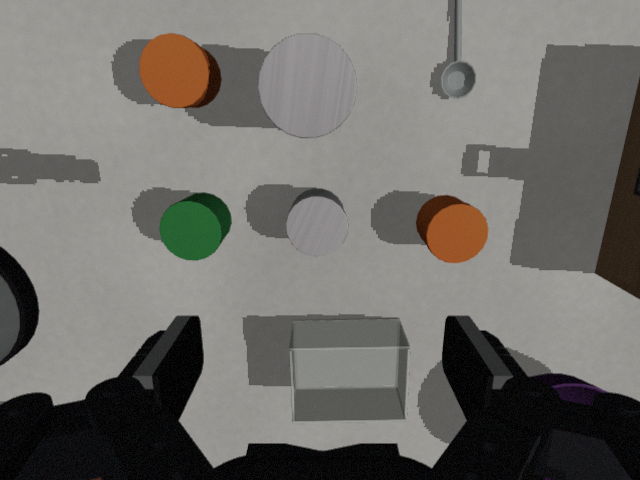

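```bash
python3 - <<'E'
from h import *
w=load('w1.png')
P=lambda l,z:np.array([onz(w,*p,z)[:2] for p in l])
for n,l,z in(('seal',[(213,104),(384,101),(372,299),(221,298)],101),('tray',[(402,101),(601,106),(557,327),(382,324)],153),('board',[(538,172),(523,282)],183),('jar',[(269,240)],68)):
    p=P(l,z);print(n,np.round(p,1).tolist(),'mean',np.round(p.mean(0),1),'edges',np.round(np.linalg.norm(p-np.roll(p,-1,0),axis=1),1),'yawdeg',np.round(np.degrees(np.arctan2(*(p[-1]-p[0])[::-1])),2))
m=(w['img'].max(2)<45).astype(np.uint8); m[310:]=0; m[:,:205]=0; m[:,392:]=0
c=max(cv2.findContours(m,0,2)[0],key=cv2.contourArea)
q=np.array([onz(w,*p,101)[:2] for p in c[:,0]],np.float32); print(cv2.boundingRect(c),cv2.minAreaRect(q))
h=cv2.cvtColor(w['img'],cv2.COLOR_RGB2HSV); m=((h[...,0]>5)&(h[...,0]<22)&(h[...,1]>90)).astype(np.uint8); m[:,:378]=0
c=max(cv2.findContours(m,0,2)[0],key=cv2.contourArea)
q=np.array([onz(w,*p,153)[:2] for p in c[:,0]],np.float32); print(cv2.boundingRect(c),cv2.minAreaRect(q))
w=load('w2.png'); m=((w['img'].min(2)>130)&(np.ptp(w['img'].astype(int),axis=2)<14)).astype(np.uint8)
g=w['img'][190:262,280:356]; print(g[36,38],g[5,5])
for z,p in((50,(318,226)),(100,(308,85)),):print(onz(w,*p,z))
print('r',onz(w,349,226,50)-onz(w,287,226,50))
for p in((195,230),(456,231)):print(onz(w,*p,50))
E
```

```text
seal [[413.7, 1.4], [410.7, 172.6], [627.0, 168.4], [625.8, -5.8]] mean [519.3  84.2] edges [171.2 216.3 174.2 212.2] yawdeg -1.94
tray [[412.3, 181.0], [416.4, 357.2], [634.5, 355.1], [631.1, 172.9]] mean [523.6 266.5] edges [176.2 218.2 182.2 218.9] yawdeg -2.12
board [[470.5, 294.9], [571.6, 296.6]] mean [521.1 295.7] edges [101.2 101.2] yawdeg 1.02
jar [[565.8, 47.8]] mean [565.8  47.8] edges [0.] yawdeg 0.0
(205, 101, 180, 200) ((519.4519653320312, 78.63829040527344), (186.08505249023438, 215.94435119628906), 88.94770050048828)
(380, 101, 222, 226) ((522.7406616210938, 263.5903625488281), (184.59828186035156, 218.37144470214844), 88.9592514038086)
[141 138 140] [91 90 89]
[ 563.27657766 -307.38477223   50.        ]
[ 445.03720685 -313.97937541  100.        ]
r [-0.06822666 57.07327914  0.        ]
[ 567.2288913  -420.90154514   50.        ]
[ 567.90304935 -179.81928611   50.        ]
```

```bash
cat >> h.py <<'E'
YAW=np.radians(-1.1); B0=np.array([519.5,82.5,0])
def bw(p): return R.from_euler('z',YAW).apply(p)+B0
QD=(R.from_euler('z',YAW)*R.from_quat([0,1,0,0])).as_quat()
E
python3 - <<'E'
from h import *
arm.move_to([563.3,-307.4,120],[0,1,0,0])
print(arm.move_l([563.3,-307.4,36],max_speed=120,stop_force=8),arm.current_eef_pos())
arm.close_gripper(); print(arm.current_width())
arm.move_l([563.3,-307.4,230],max_speed=200)
print(arm.current_width(),arm.current_force())
p=bw([-42,5,0]); arm.move_to([p[0],p[1],230],QD)
print(arm.current_eef_pos(),arm.current_width(),arm.current_clock()); shot('wrist','w3.png'); shot('side','s3.png')
E
```

```text
False [ 563.84007258 -307.90937721   36.82067363]
56.146098333733306
56.15494825293827 [-0.24970307 -0.50855742 -3.15879746]
[478.21684887  87.1757106  230.10748179] 56.30161556255091 8.4333
```

View pics/w3.png

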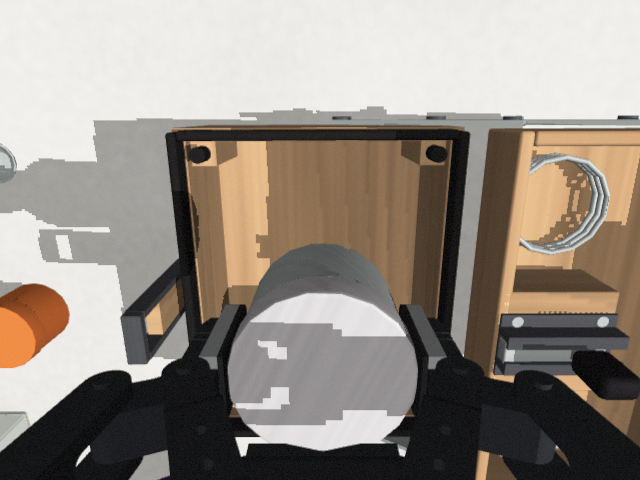

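```bash
python3 - <<'E'
from h import *
w=load('w3.png'); print('seal rear corners',onz(w,167,134,101),onz(w,469,131,101),'expect',bw([-110,-90,101]),bw([-110,90,101]))
p=arm.current_eef_pos()
arm.move_l([p[0],p[1],60],max_speed=150,stop_force=10)
print(arm.move_l([p[0],p[1],43],max_speed=25,stop_force=4),arm.current_eef_pos(),arm.current_force())
arm.gripper_open(); p=arm.current_eef_pos(); arm.move_l([p[0],p[1],260],max_speed=200)
print(arm.current_clock()); shot('wrist','w4.png')
E
```

```text
seal rear corners [411.38255644  -1.4227772  101.        ] [413.56869772 172.89674192 101.        ] expect [407.79250185  -5.37169543 101.        ] [411.24804148 174.59513275 101.        ]
True [478.03162464  87.15835164  45.3974582 ] [-0.59379968  0.19864218  5.4983378 ]
12.0333
```

View pics/w4.png

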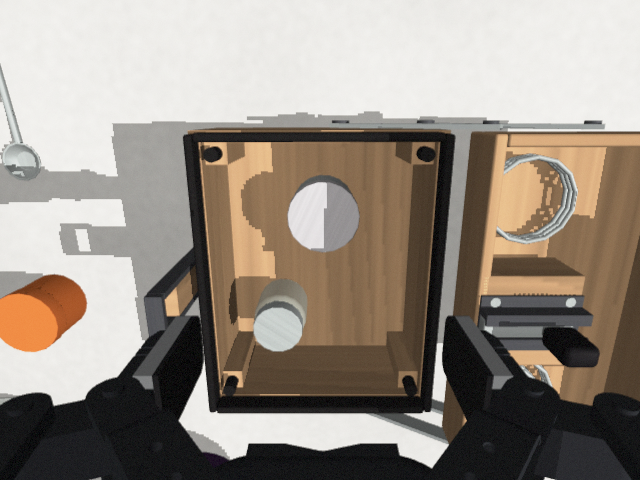

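```bash
python3 - <<'E'
from h import *
w=load('w4.png')
for px,z,hx,hy in(([(213,154),(426,154),(409,383),(231,383)],90,94,74),([(185,135),(454,135),(434,411),(207,411)],101,107.5,87.5)):
    p=np.array([onz(w,*q,z) for q in px]); m=np.array([[-hx,-hy,z],[-hx,hy,z],[hx,hy,z],[hx,-hy,z]],float)
    r,e=R.align_vectors(p-p.mean(0),m-m.mean(0)); print(p.round(1)[:,:2].tolist(),p.mean(0),r.as_euler('zyx',degrees=True)[0],e)
# tray open: front-left rim corner, board in w1
w1=load('w1.png'); print('grip pred px',proj(w1,bw([-55,214,183])),proj(w1,bw([55,214,183])), 'bolt top',proj(w1,bw([0,139.4,193.2])))
E
```

```text
[[424.2, 13.0], [427.1, 158.1], [609.0, 154.1], [606.2, 10.0]] [516.61092853  83.81173193  90.        ] -1.1203148779286118 6.899569624629726
[[410.9, -1.0], [414.4, 172.9], [627.5, 172.6], [624.0, -8.4]] [519.18800525  84.02411699 101.        ] -1.0683545744104124 4.708974623932072
grip pred px (np.float64(541.4707730061214), np.float64(169.7796485090474)) (np.float64(520.5916794731977), np.float64(288.93053015646854)) bolt top (np.float64(450.4245506007736), np.float64(233.5152961461581))
```

```bash
sed -i 's/519.5,82.5,0/518.8,83.2,0/' h.py; cat >> h.py <<'E'
A=0.244
def arc(q): return np.array([0,100*(np.cos(A)-np.cos(A+q)),100*(np.sin(A+q)-np.sin(A))])
RB=R.from_euler('z',YAW)
E
python3 - <<'E'
from h import *
p=bw(np.array([0,30,145])+arc(2.37)); print(p)
arm.move_to(p+[0,0,50],QD)
print(arm.move_l(p+[0,0,6],max_speed=80,stop_force=8),arm.current_eef_pos(),arm.current_force())
arm.close_gripper(); print(arm.current_width(),arm.current_eef_pos(),arm.current_force(),arm.current_clock())
arm.pause(.2); print(arm.current_force()); shot('side','s5.png')
E
```

```text
[522.89750395 296.60076151 171.18687365]
False [523.08902062 296.62012778 177.12591783] [-0.49811874 -0.05397231  0.9396824 ]
11.078696816944234 [522.93731016 297.24013565 177.4865057 ] [-0.32076747  0.62052913  1.64619093] 14.325
[-0.36395593  1.84236263  1.54551598]
```

View pics/s5.png

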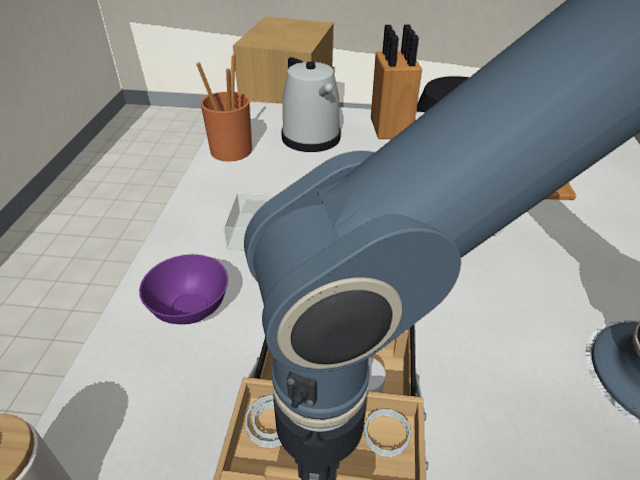

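Board gripped (width 11, small forces). Swing down.

```bash
python3 - <<'E'
from h import *
s=bw(np.array([0,30,151])+arc(2.37))
for q in np.r_[np.linspace(2.37,0.3,12)[1:],0.2,0.14]:
    t=s+RB.apply(arc(q)-arc(2.37))
    arm.move_l(t,max_speed=90 if q>.4 else 40)
    f=arm.current_force(); print(round(q,2),(arm.current_eef_pos()-t).round(1),f.round(1),round(arm.current_width(),1))
    if np.linalg.norm(f)>35: print('ABORT');break
print(arm.current_clock())
E
```

```text
2.18 [0.  0.8 0.1] [-0.4  5.1  0.2] 11.1
1.99 [0.1 1.  0.1] [-0.4  5.4  3.3] 11.5
1.81 [0.2 0.7 0.4] [-0.5  4.6  4.9] 11.1
1.62 [ 0.2 -0.1  0.7] [-1.9  2.4  7.2] 10.9
1.43 [ 0.2 -1.3  0.7] [-1.7  1.3  9.1] 11.2
1.24 [ 0.2 -2.2  0.3] [-0.6 -1.4  7.6] 11.0
1.05 [ 0.2 -1.9 -0.2] [-1.  -2.6  6.5] 11.2
0.86 [ 0.3 -0.9 -0.2] [ 0.9 -5.   4.7] 11.1
0.68 [ 0.3 -0.6 -0.3] [ 1.1 -5.9  1. ] 11.0
0.49 [ 0.3 -0.6 -0.7] [ 2.3 -4.9 -0.4] 10.9
0.3 [ 0.3 -0.3 -0.7] [ 2.2 -4.2 -0.7] 11.1
0.2 [ 0.3 -0.2 -0.8] [ 2.6 -4.4 -2.3] 11.1
0.14 [ 0.3  0.  -0.6] [ 2.5 -3.7 -0.7] 11.2
19.475
```

```bash
python3 - <<'E'
from h import *
s=bw(np.array([0,30,151])+arc(2.37))
for q in(.12,.105,.095):
    t=s+RB.apply(arc(q)-arc(2.37)); r=arm.move_l(t,max_speed=20,stop_force=6)
    print(q,r,(arm.current_eef_pos()-t).round(1),arm.current_force().round(1))
    if r: break
arm.gripper_open(); p=arm.current_eef_pos(); print(p,arm.current_force().round(1))
arm.move_l(p+[0,0,60],max_speed=150); g=bw(np.array([0,-44,167])+arc(.1))
arm.move_to([g[0]+20,g[1],330],QD); w=shot('wrist','w6.png'); print(proj(w,g),proj(w,g+RB.apply([0,-5,0])),arm.current_clock())
E
```

```text
0.12 False [ 0.3  0.2 -0. ] [ 2.9 -3.7 -0. ]
0.105 False [0.3 0.3 0.3] [ 3.1 -3.   1.1]
0.095 False [0.3 0.4 0.3] [ 3.4 -2.3  3.5]
[519.39046912 115.94005833 160.07408032] [ 0.  -0.6  0.3]
(np.float64(321.93962786385015), np.float64(203.6171880342634)) (np.float64(314.4183077355188), np.float64(203.62848573196686)) 22.125
```

View pics/w6.png

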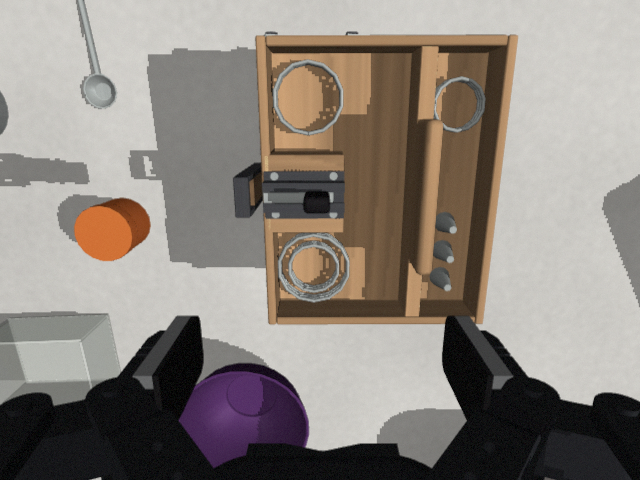

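```bash
python3 - <<'E'
from h import *
g=bw(np.array([0.5,-47.3,167])+arc(.1))
J=arm.current_joint_pos(); best=None
for s in(1,-1):
    Q=(RB*R.from_euler('z',s*np.pi/2)*R.from_quat([0,1,0,0])).as_quat(); j=arm.inverse_kinematics(g+[0,0,60],Q)
    print(s,None if j is None else j.round(2))
    if j is not None and (best is None or abs(j-J).sum()<best[0]): best=(abs(j-J).sum(),Q)
Q=best[1]; np.save('Q.npy',Q)
arm.move_to(g+[0,0,60],Q); print(arm.current_force().round(1))
print(arm.move_l([g[0],g[1],g[2]+1.5],max_speed=60,stop_force=6),g,arm.current_eef_pos(),arm.current_force().round(1))
arm.close_gripper(); arm.pause(.2); print(arm.current_width(),arm.current_eef_pos(),arm.current_force().round(1),arm.current_clock())
E
```

```text
1 [ 0.63  0.4  -0.99  1.88  0.38  1.06  2.61]
-1 [-0.79  0.28  0.77  1.95 -0.24  0.99  0.08]
[ 0.3 -0.3 -0.4]
False [518.44747656  38.79520603 176.56693665] [518.7566163   38.75358985 178.40968662] [-0.4 -0.  -0. ]
10.839564644099529 [518.95062625  38.84191989 178.31131559] [1.8 0.5 0.4] 25.4083
```

```bash
python3 - <<'E'
from h import *
p0=arm.current_eef_pos(); p0[2]-=.0; fz0=arm.current_force()[2]; L=[(0,fz0,p0[2])]
d=0
while d<13:
    d+=.5; t=p0+RB.apply([0,-.27*d,-d]); arm.move_l(t,max_speed=12); 
    f=arm.current_force(); z=arm.current_eef_pos()[2]; L.append((d,f[2],z))
    dF=L[-1][1]-L[-2][1]
    print(d,f.round(1),round(z,2),round(dF,1))
    if f[2]>22 or (d>1.5 and len(L)>3 and dF>2.2 and f[2]>6): break
print(arm.current_clock(),arm.current_width(),arm.current_eef_pos()-p0)
E
```

```text
0.5 [0.4 0.3 2.8] 177.96 2.4
1.0 [ 1.1 -0.6  3.6] 177.4 0.8
1.5 [0.9 0.6 4.1] 176.89 0.5
2.0 [-0.3  0.1  4.2] 176.37 0.0
2.5 [-0.7  0.2  5. ] 175.9 0.8
3.0 [-0.  -0.3  6.1] 175.46 1.2
3.5 [0.7 0.2 6.5] 175.02 0.3
4.0 [-1.5  0.5  7.1] 174.63 0.7
4.5 [-0.7  0.9  7.8] 174.18 0.7
5.0 [-0.5 -0.6  7.7] 173.75 -0.1
5.5 [-1.2 -0.1  8.5] 173.32 0.8
6.0 [-0.3 -0.8  8.8] 172.88 0.3
6.5 [-2.   0.3 12.3] 172.74 3.5
28.6583 10.936846050489933 [ 0.16526623 -1.7192338  -5.57099689]
```

```bash
python3 - <<'E'
from h import *
p=arm.current_eef_pos(); z=171.8; x0=p.copy()   # commanded z was 171.8
z-=.4; arm.move_l([p[0],p[1],z],max_speed=12); print(arm.current_force().round(1),arm.current_eef_pos().round(2))
for d in list(range(3,25,3))+[25,26,27,28,29]:
    t=p+RB.apply([0,-d,0]); t[2]=z; r=arm.move_l(t,max_speed=40,stop_force=15)
    f=arm.current_force(); e=arm.current_eef_pos(); print(d,r,round(RB.inv().apply(e-p)[1],2),round(e[2],2),f.round(1))
    if r or f[1]>12: break
print(arm.current_clock(),arm.current_width(), 'block y box',RB.inv().apply(e-B0))
shot('side','s7.png')
E
```

```text
[-3.8  0.9 15.1] [519.15  37.11 172.69]
3 False -3.03 172.68 [-4.   1.1 16.4]
6 False -6.08 172.69 [-4.4  0.1 15.1]
9 False -9.08 172.68 [-3.5 -0.2 16.2]
12 False -12.07 172.66 [-3.3  0.9 14.9]
15 False -15.1 172.69 [-2.7  0.3 16. ]
18 False -18.08 172.67 [-3.2  2.1 15.4]
21 False -21.11 172.66 [-3.6  0.9 15.6]
24 False -22.12 172.69 [-3.9  4.  16. ]
25 False -22.21 172.71 [-3.8  6.3 16.6]
26 False -22.27 172.7 [-3.6  8.7 17.2]
27 False -22.35 172.72 [-3.7  9.8 17.6]
28 False -22.43 172.72 [-4.  12.1 18. ]
31.9083 10.645770897789214 block y box [  1.33112337 -68.49637582 172.71679333]
```

```bash
python3 - <<'E'
from h import *
e=arm.current_eef_pos(); t=e+RB.apply([0,-1.2,0]); t[2]=171.6
arm.move_l(t,max_speed=20); print(arm.current_force().round(1))
arm.gripper_open(); arm.pause(.2); e=arm.current_eef_pos(); print(e,arm.current_force().round(1))
arm.move_l([e[0],e[1],235],max_speed=120)
g=bw([20,-50,0]); arm.move_to([g[0],g[1],330],QD); arm.pause(.5)
w=shot('wrist','w8.png'); shot('scene','sc8.png'); print(arm.current_clock())
for q in(.03,.06,.1): print(q,[np.round(proj(w,bw(np.array(v)+arc(q))),1) for v in([0,-70,167],[0,-44,167],[0,-90,127])])
a=w['img'][60:360,200:500]; b=cv2.resize(a,(600,600),interpolation=2); cv2.imwrite('pics/c8.png',b[:,:,::-1])
E
```

```text
[-3.4  2.8 14.1]
[518.75526645  13.51784807 171.59193289] [ 0.  -0.8  0.4]
35.7667
0.03 [array([294.4, 200.2]), array([332.5, 200.2]), array([271.9, 190.1])]
0.06 [array([295.4, 201. ]), array([333.9, 201. ]), array([272.6, 190.7])]
0.1 [array([296.9, 202.2]), array([336. , 202.1]), array([273.7, 191.6])]
```

View pics/c8.png

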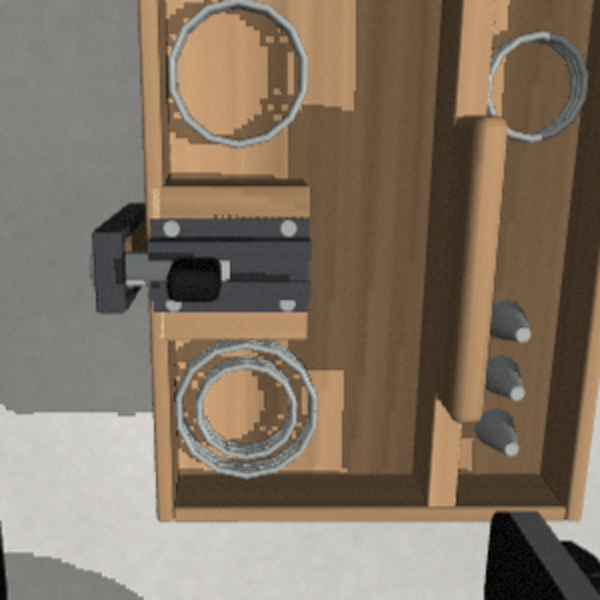

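View pics/sc8.png

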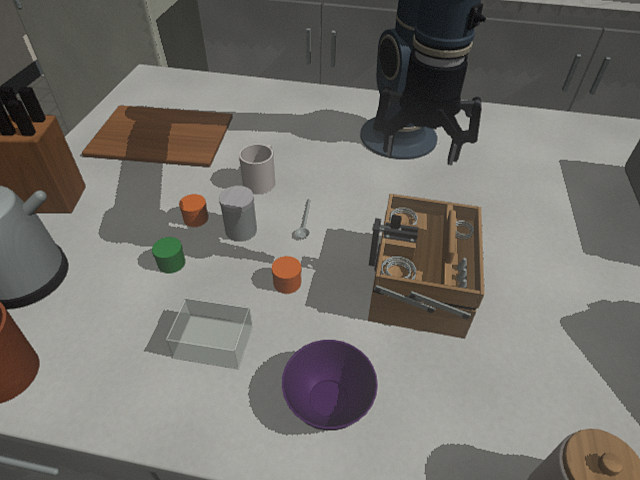

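The scene view shows the tray shut on the box (about 375–480, 195–330), the tin gone from (224,262), and everything else where it was. The gripper is clear of the box.

```bash
python3 -c "
from cell import arm
print(arm.current_clock(),arm.current_force()); arm.close_job()"
```

```text
35.7667 [0.55447164 0.07455363 1.00856076]
the job is handed in; nothing more can be done
```

The job is done and handed in at about 36 s of the 59 s allowed. I viewed 12 pictures, the viewer's limit.

- **Tin:** it stands upright in the compartment beside the jar. I checked this by wrist camera after releasing it.
- **Tray:** I held it by its board all the way down the arc and let go only once it was on the seal. Each force component, read after every step, stayed under 10 N.
- **Press:** the force rose gently to about 9 N, then jumped to 12 N as the tray bottomed. I held it at 15–18 N while sliding the bolt.
- **Bolt:** it slid freely, went past the keeper without butting, and ran up against a hard stop at about 12 N.

**Last checks:** the bolt runs under the keeper bar, the tray stayed shut with the gripper away, and the other objects look unmoved. The bolt grip measured about 1 to 1.5 mm short of its nominal home position by camera and arm position. That is within the calibration and box-pose error, and the hard stop says it is home. I could not separate the tray's final height from the floating height in the picture. That it is latched rests on the bolt being under the bar.

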